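Draw the pinned cylinder out of the sleigh music box

TASK

Slide the sleigh music box's lid fully open, then take out the long brass cylinder through the short mouth, tilting its mouth end up and drawing it out slantwise from under the roof without forcing it against the box. Finish while still gripping it, held still in the air with every part of it at least 16 cm above the counter and clear of the sleigh, lid left open. Leave everything else on the counter where it stands.

Things in the scene. Friction and masses are not known exactly. Their poses are not given: they have to be found in the camera images.
- sleigh: pine sleigh music box, fixed. Origin on the counter under the middle of its box; +x runs lengthwise from its roofed half (nearer the robot) to its open-mouthed half, z up. Box outside 204 (x) x 130 (y) mm, walls 7 mm, rim 84 mm above the counter; runner tips reach x = +141 mm, 57 mm high. Inside: x -95 to +95, y -58 to +58 mm, floor 21 mm above the counter
- mouth (a point): centre of the sleigh's mouth at rim height (sleigh x = +39, z = 84 mm). The mouth is x -17 to +95 mm, 116 mm wide. A fixed roof 5 mm thick (underside 79 mm above the counter) covers the rest, x -95 to -17 mm
- cradle (a point): top of the roof-side cradle rib inside the sleigh (sleigh x = -22, z = 48 mm); a like one stands at x = +70 mm. Each is 6 mm thick along x and 27 mm high above the floor, with side stops 8 mm higher at y = -12.5 and +12.5 mm; they carry the brass cylinder
- lid (a joint): flat wooden lid sliding along the sleigh's -x (towards and over its roof); 0 = mouth covered, 0.118 m = fully open, mouth wholly uncovered; stays where it is left, friction about 1.2 N. Lid 122 x 128 x 6 mm, its top 91 mm above the counter
- lid_handle (a point): middle of the bar handle standing on the lid's roof-side end, moving with the lid: 12 mm thick along the sleigh's x, 60 mm along y, 26 mm tall (91 to 117 mm above the counter)
- roller: pinned brass music cylinder, loose, about 0.2 kg, lying along the sleigh in its cradles. Origin at its centre, on its axis (58 mm above the counter at first); x: long axis, to the mouth end (y, z at any roll). Barrel 20 mm diameter, 148 mm long, and an 8 mm diameter, 12 mm long pin at each end: 172 mm in all. Free for a grip at sleigh x = -17 to +60 mm, 48 mm of space either side
- roller_roof_end (a point): tip of the cylinder's pin under the roof, 86 mm from its centre
- roller_mouth_end (a point): tip of the cylinder's other pin, under the mouth, 86 mm from its centre
- turntable: brass lever-operated turntable, 124 mm wide, 35 mm tall, fixed, lever towards the robot reaching 106 mm from the centre; origin under its centre
- swan: porcelain swan, ivory glaze, 90 mm tall, 100 mm over beak and wings, loose, stands on the turntable (its top is 35 mm above the counter); origin under its centre
- trinket_box: silver-plated trinket box, 68 x 58 x 56 mm tall, loose, beside the sleigh; origin under its centre
- finial_a: brass finial, 36 mm wide, 66 mm tall, loose, beside the sleigh's +y side; origin under its centre
- finial_b: brass finial, 36 mm wide, 66 mm tall, loose, beside the sleigh's -y side; origin under its centre
- drum_box: round wooden music box, 82 mm wide, 64 mm tall, loose; origin under its centre
- egg: porcelain egg on a foot, 56 mm wide, 76 mm tall, loose; origin under its centre

How it is judged:
On the way, in this order (a step that is already met when the one before it is completed fails the run):
1. the lid is slid open (over 105 mm of its 118 mm) (value of joint lid above 0.105 m), for 0.2 s.
2. the cylinder leans out of the mouth: its mouth end above the rim, its other end still below the roof's underside (z of roller_mouth_end in the frame of sleigh above 0.1 m and z of roller_roof_end in the frame of sleigh below 0.079 m), for 0.05 s.
At the end, for the whole second after the job is handed in: The lid is open by more than 100 mm; both ends of the cylinder are more than 150 mm above the counter; the fingers hold it (over 1 N), it does not touch the sleigh, and it is still (under 50 mm/s) (value of joint lid above 0.1 m and height (world z) of each of roller_roof_end, roller_mouth_end above 0.15 m and contact force between roller and the fingers above 1 N and contact force between roller and sleigh below 0.2 N and linear speed of roller below 0.05 m/s); the arm keeps its last pose, push and grip.
It fails at once if the cylinder is forced against the sleigh (over 40 N) (contact force between roller and sleigh above 40 N).
It fails at once if a bystander is moved more than 20 mm or tipped over (distance of any of swan, trinket_box, finial_a, finial_b, drum_box, egg from where it was at the start of the episode above 0.02 m or angle between any of swan, trinket_box, finial_a, finial_b, drum_box, egg's own z axis and vertical above 0.35 rad).
It also fails if it takes over 51 s, if anything falls off the work surface, if the arm or the gripper's body presses on something with over 40 N, if the wrist force passes 120 N, or if a joint passes its speed limit or range.

ROBOT

A 6-joint arm with a two-finger parallel gripper is mounted at the origin on the work surface. World frame = base frame: x ahead of the robot, y to its left, z up, the work surface at z = 0. Lengths are in m, angles in rad, forces in N, time in s.
With the tool pointing down it reaches from about 0.375 to 0.9 m from the base axis. Payload 3.1 kg.
Tool frame: the origin (TCP) lies midway between the tips of the shut fingers; the grasp point (between the pads) lies 19 mm behind it (pinch_z is the distance from the TCP to the grasp point, in m); z points along the fingers, y is the line along which they close (so a half turn about z gives the same grasp; the last joint's range is limited). The gripper opens to 85 mm and grips with 20 to 120 N. Pads are 22 mm wide; open, the fingers measure 114 mm over their backs; the gripper's body (76 mm by 85 mm) begins 54 mm behind the grasp point. The pads swing forward as they close: fully open they stand 13 mm farther back than shut.
Start: joints at [0.982, 0.527, 1.433, -0, 1.181, -0.178], TCP at [0.25, 0.573, 0.231] pointing down, gripper open.
Joint ranges: [-3.08, 3.08], [-0.75, 2.2], [0.22, 2.44], [-1.43, 4.57], [0, 2.65], [-2.85, 2.85]. Speed limits (rad/s): [2.79, 2.79, 3.14, 3.14, 3.14, 3.14].

INTERFACE

Orientations are given as a unit quaternion [x, y, z, w].
In Python, from station import sense, snapshot, camera_params, sign_off, pinch_z gives the robot as it stands. The module is installed in compiled form; this text tells all that it offers.
- The arm moves only by the shell command python3 -m handwheel 'ROWS' [FORCE]. ROWS is JSON, a list that holds one entry, the list of rows, each a list of 7 numbers: the turn, a rotation vector about the tool's x, y, z in degrees, then the shift along the tool's x, y, z in m, then the opening, from 0 (shut) to 1 (fully open). A call has 1 to 20 rows; each row shifts and turns the commanded pose from where the row before left it, along the tool's axes as they then stand; what a row does not reach is not made up. A row lasts 1/8 s, in which the tool goes at most 62.5 mm and 10.7 degrees, less where a joint would pass 70% of its speed; a pose out of reach is approached as far as the arm can. A call with a gripper value outside its range is refused whole. The fingers move at their own pace and stop on an object; FORCE is the grip in N (left out, the last holds). Time passes only in rows, so rows that do not move let the fingers close. It gives the time, the measured TCP pose, the force, the opening and the grip force at its end, in the units of the state.
- sense(): the state, without advancing time (a new reading comes with each control period).
- snapshot(name): name is "side" or "top"; returns the picture (384x512x3 uint8, red, green, blue); there is no depth.
- camera_params(name): a dict with "fx", "fy", "cx", "cy" (pixels), "world_to_cam" (4x4, takes a point from world to camera coordinates). Camera axes: x right, y down, z forward; pixel columns grow to the right and rows downward; lengths in m; the calibration is good to about 2 mm. A picture is of the moment at which its call begins. camera_params takes no time and is no camera call.
- sign_off(): hands the job in; it is judged then, once.
The state is a dict: "t": time; "q": joint angles; "qd": joint speeds; "tau": joint torques, N m; "tcp_pos": TCP position; "tool_rot": TCP orientation; "force": force on the tool from outside, world axes, zero at the start; "ft_torque": the same for the moment, N m; "finger_gap": opening from 0.0 (shut) to 1.0 (fully open); "gripper_force": force on a finger pad.
Only numpy, scipy, OpenCV 4.12 (cv2) and the standard library are available. Lean on these libraries where they do the work, as an engineer would, in place of code of your own. Each camera call takes 0.05 s, during which the arm holds its last target. There are 200 camera calls.

## Working session

There is one attempt and no reset: what is moved stays moved. The work goes in short steps, Python scripts to look and compute and a shell command to move; the robot and the scene stay as the last step left them, time stands still between calls to the robot, and variables do not carry over. Pictures are saved under pics/ and viewed, at most 10 in all, crops included, and the job is handed in when it is done.

```bash
mkdir -p pics; python3 - <<'E'
from station import *
import cv2
s=sense();print(s['t'],s['tcp_pos'],s['tool_rot'],s['finger_gap'],pinch_z)
for n in('top','side'):
    cv2.imwrite(f'pics/{n}0.png',cv2.resize(snapshot(n)[:,:,::-1],(800,600),interpolation=cv2.INTER_CUBIC))
    p=camera_params(n);print(n,p)
E
```

```text
0.0 [0.24914937 0.57240463 0.23032292] [ 2.03944958e-01  9.78981746e-01 -1.01085803e-03 -4.16639117e-04] 1.0016573000567002 0.0187
top {'fx': 400.151877471754, 'fy': 400.151877471754, 'cx': 254.79736646085018, 'cy': 185.0668256304806, 'world_to_cam': array([[ 0.01812692, -0.99976811, -0.01162505,  0.01186573],
       [-0.99731268, -0.01725449, -0.07120183,  0.58623711],
       [ 0.07098474,  0.01288448, -0.99739418,  1.1324485 ],
       [ 0.        ,  0.        ,  0.        ,  1.        ]])}
side {'fx': 362.0821733046087, 'fy': 362.0821733046087, 'cx': 257.73329829743517, 'cy': 191.77100070820632, 'world_to_cam': array([[ 0.8506134 , -0.5256033 , -0.01407181, -0.49586082],
       [-0.26721073, -0.4090831 , -0.8724961 ,  0.26631363],
       [ 0.45283029,  0.74591702, -0.4884184 ,  0.76241835],
       [ 0.        ,  0.        ,  0.        ,  1.        ]])}
```

View pics/top0.png

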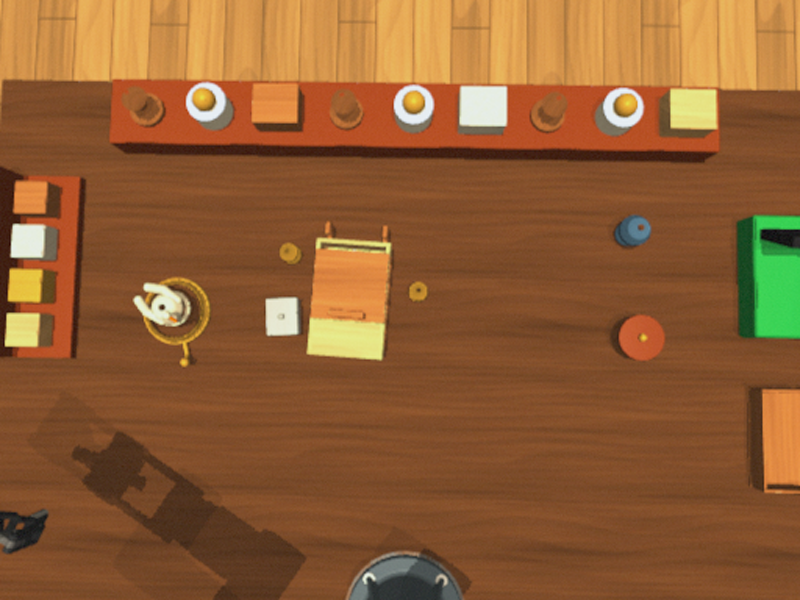

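View pics/side0.png

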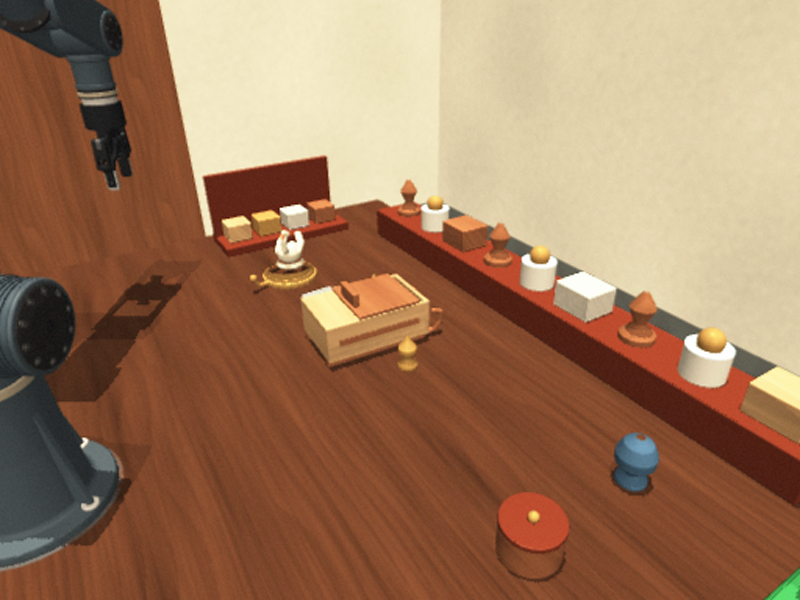

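The top view shows the sleigh's box at (307–391, 238–360) on the 800x600 picture, with the roof nearer the robot and the handle at about (346,314). The trinket box is at (283,317), with finials at (290,253) and (418,291).

```bash
cat > h.py <<'E'
import numpy as np,cv2
from station import *
from scipy.spatial.transform import Rotation as R
def ray(n,u,v,z):
    p=camera_params(n);W=p['world_to_cam'];d=W[:3,:3].T@np.array([(u-p['cx'])/p['fx'],(v-p['cy'])/p['fy'],1]);c=-W[:3,:3].T@W[:3,3]
    return c+d*(z-c[2])/d[2]
def proj(n,P):
    p=camera_params(n);c=p['world_to_cam']@np.r_[P,1];return p['fx']*c[0]/c[2]+p['cx'],p['fy']*c[1]/c[2]+p['cy']
E
python3 - <<'E'
from h import *
im=snapshot('top');hsv=cv2.cvtColor(im,cv2.COLOR_RGB2HSV)
k=1/1.5625
for u,v in[(345,340),(350,280),(346,314),(353,243),(283,317),(450,350)]: print((u,v),hsv[int(v*k),int(u*k)])
y=cv2.inRange(hsv,(18,60,140),(36,255,255)); o=cv2.inRange(hsv,(5,100,170),(17,255,255))
for nm,m,z in(('pine',y,.084),('lid',o,.091),('both',y|o,.084)):
    w=np.zeros_like(m);w[int(232*k):int(365*k),int(302*k):int(397*k)]=255
    m=cv2.morphologyEx(m&w,cv2.MORPH_OPEN,np.ones((3,3)))
    c=max(cv2.findContours(m,0,2)[0],key=cv2.contourArea)
    # rectify contour points to plane, in mm
    P=np.array([ray('top',*q[0],z)[:2]*1000 for q in c],np.float32)
    (cx,cy),(a,b),th=cv2.minAreaRect(P);print(nm,cx,cy,a,b,th)
    print(cv2.boxPoints(((cx,cy),(a,b),th)).round(0).tolist())
for nm,u,v,z in(('handleTopL',328,311,.117),('handleTopR',365,313,.117),('trink',283,317,.056),('finA',290,252,.05),('finB',418,291,.05)): print(nm,ray('top',u*k,v*k,z))
E
```

```text
(345, 340) [ 30 106 232]
(350, 280) [ 13 184 213]
(346, 314) [ 14 180 229]
(353, 243) [ 27 118 224]
(283, 317) [ 26  41 155]
(450, 350) [ 13 176 136]
pine 494.78717041015625 111.60134887695312 132.70835876464844 65.0654067993164 86.69349670410156
[[458.0, 47.0], [523.0, 43.0], [531.0, 176.0], [466.0, 180.0]]
lid 587.2859497070312 106.03728485107422 129.7743682861328 120.40198516845703 86.72484588623047
[[523.0, 45.0], [644.0, 38.0], [651.0, 167.0], [531.0, 174.0]]
both 566.0125732421875 107.48641967773438 132.70835876464844 207.7537841796875 86.69349670410156
[[458.0, 47.0], [666.0, 35.0], [674.0, 168.0], [466.0, 180.0]]
handleTopL [0.54009294 0.13874575 0.117     ]
handleTopR [0.53782617 0.07615457 0.117     ]
trink [0.53003434 0.22656652 0.056     ]
finA [0.64789887 0.21872799 0.05      ]
finB [ 0.5811845  -0.01390972  0.05      ]
```

```bash
cat >> h.py <<'E'
S0=np.array([.566,.1075,0]);YAW=np.radians(-3.3)
RS=R.from_euler('z',YAW)
def w(x,y,z): return S0+RS.apply([x,y,z])
def s_(P): return RS.inv().apply(np.array(P)-S0)
def goalR(th): # tool: x back, y left, z down, mouth-end tilted up th deg
    return RS*R.from_euler('y',-th,degrees=True)*R.from_matrix(np.array([[-1,0,0],[0,1,0],[0,0,-1]]).T)
def rows(P,Rg):
    s=sense();Rc=R.from_quat(s['tool_rot'])
    print('t',s['t'],'turn then shift(mm):',np.degrees((Rc.inv()*Rg).as_rotvec()).round(2),(Rg.inv().apply(P-s['tcp_pos'])*1000).round(1),'sleigh pos mm',(s_(s['tcp_pos'])*1000).round(1),'F',s['force'].round(1),'gap',s['finger_gap'],s['gripper_force'])
E
python3 -c "
from h import *
rows(w(.010,0,.23),goalR(0))
# tilt plan check
import itertools
"; python3 - <<'E'
import numpy as np
# rectangles in sleigh xz (mm): obstacles
ob=[(-95,-17,79,84),(-25,-19,21,48),(67,73,21,48),(-102,102,0,21),(95,102,0,84),(-102,-95,0,84)]
def clear(c0,c1,th):
    t=np.radians(th);u=np.array([np.cos(t),np.sin(t)]);n=np.array([-u[1],u[0]]);m=1e9
    for x0,x1,z0,z1 in ob:
        X,Z=np.meshgrid(np.linspace(x0,x1,max(3,int(x1-x0)*2)),np.linspace(z0,z1,max(3,int(z1-z0)*2)))
        a=abs((X-c0)*u[0]+(Z-c1)*u[1]);b=abs((X-c0)*n[0]+(Z-c1)*n[1])
        for L,r in((74,10),(86,4)):
            m=min(m,np.hypot(np.maximum(a-L,0),np.maximum(b-r,0)).min())
    return m
g=np.arange(-12,100,2)
for th in(0,4,8,12,16,20,23,26,29,32):
    out=[]
    for cx in g:
        best=max((clear(cx,cz,th),cz) for cz in np.arange(56,130,1.))
        if best[0]>1.5: out.append((int(cx),round(best[0],1),int(best[1])))
    print(th,out[:18:2],out[-1:] )
E
```

```text
t 0.15 turn then shift(mm): [ -0.09  -0.04 -20.24] [-353.  -446.     0.5] sleigh pos mm [-343.   446.   230.5] F [-0.7 -0.2 -0.7] gap 0.9991344540842275 0.0
0 [(-12, np.float64(35.0), 129), (-8, np.float64(35.0), 129), (-4, np.float64(35.0), 129), (0, np.float64(35.0), 129), (4, np.float64(35.0), 129), (8, np.float64(35.0), 129), (12, np.float64(35.0), 129), (16, np.float64(35.0), 129), (20, np.float64(35.0), 129)] [(98, np.float64(35.0), 129)]
4 [(-12, np.float64(29.9), 129), (-8, np.float64(29.9), 129), (-4, np.float64(29.9), 129), (0, np.float64(29.9), 129), (4, np.float64(29.9), 129), (8, np.float64(29.9), 129), (12, np.float64(29.9), 129), (16, np.float64(29.9), 129), (20, np.float64(29.9), 129)] [(98, np.float64(34.7), 129)]
8 [(-12, np.float64(24.8), 129), (-8, np.float64(24.8), 129), (-4, np.float64(24.8), 129), (0, np.float64(24.8), 129), (4, np.float64(24.8), 129), (8, np.float64(24.8), 129), (12, np.float64(24.8), 129), (16, np.float64(24.8), 129), (20, np.float64(24.8), 129)] [(98, np.float64(34.1), 129)]
12 [(-12, np.float64(19.8), 129), (-8, np.float64(19.8), 129), (-4,
[... 1244 characters left out ...]
p.float64(3.6), 129), (12, np.float64(3.6), 129), (16, np.float64(3.6), 129), (20, np.float64(3.6), 129)] [(98, np.float64(29.1), 129)]
29 [(-4, np.float64(1.6), 73), (14, np.float64(1.5), 83), (18, np.float64(1.5), 85), (34, np.float64(1.6), 94), (38, np.float64(2.4), 95), (42, np.float64(3.6), 96), (46, np.float64(4.4), 97), (50, np.float64(5.0), 99), (54, np.float64(6.1), 100)] [(98, np.float64(27.9), 129)]
32 [(36, np.float64(2.0), 98), (40, np.float64(3.2), 99), (44, np.float64(3.7), 101), (48, np.float64(4.9), 102), (52, np.float64(6.0), 103), (56, np.float64(7.6), 104), (60, np.float64(10.6), 104), (64, np.float64(14.1), 104), (68, np.float64(17.6), 105)] [(98, np.float64(26.6), 129)]
```

```bash
python3 -m handwheel '[[[0,0,-10.1,0,0,0,0.4],[0,0,-10.1,0,0,0,0.4],[0,0,0,-0.022,-0.028,0,0.4],[0,0,0,-0.022,-0.028,0,0.4],[0,0,0,-0.022,-0.028,0,0.4],[0,0,0,-0.022,-0.028,0,0.4],[0,0,0,-0.022,-0.028,0,0.4],[0,0,0,-0.022,-0.028,0,0.4],[0,0,0,-0.022,-0.028,0,0.4],[0,0,0,-0.022,-0.028,0,0.4],[0,0,0,-0.022,-0.028,0,0.4],[0,0,0,-0.022,-0.028,0,0.4],[0,0,0,-0.022,-0.028,0,0.4],[0,0,0,-0.022,-0.028,0,0.4],[0,0,0,-0.022,-0.028,0,0.4],[0,0,0,-0.022,-0.028,0,0.4],[0,0,0,-0.022,-0.028,0,0.4],[0,0,0,-0.022,-0.028,0,0.4]]]'; python3 -c "
from h import *
rows(w(.012,0,.099),goalR(0))"
```

```text
t: 2.4
tcp_pos: [0.5752, 0.1043, 0.231]
tool_rot: [0.029, 1.0, 0.0, -0.0]
force: [0.9, -0.3, 0.3]
finger_gap: 0.398
gripper_force: 0.0
t 2.4 turn then shift(mm): [ 0.   -0.04 -0.04] [ -2.6   2.7 132. ] sleigh pos mm [  9.4  -2.7 231. ] F [ 0.9 -0.3  0.3] gap 0.3977506804226103 0.0
```

```bash
python3 -m handwheel '[[[0,0,0,-0.005,0.003,0.022,0.4],[0,0,0,0,0,0.022,0.4],[0,0,0,0,0,0.022,0.4],[0,0,0,0,0,0.022,0.4],[0,0,0,0,0,0.022,0.4],[0,0,0,0,0,0.02,0.4],[0,0,0,0,0,0,0.4]]]'; python3 -c "
from h import *
rows(w(.012,0,.099),goalR(0))
t=snapshot('top')[120:260,150:300,::-1];s=snapshot('side')[150:260,170:300,::-1]
cv2.imwrite('pics/a.png',np.hstack([cv2.resize(t,(400,373)),cv2.resize(s,(400,373))]))"
```

```text
t: 3.28
tcp_pos: [0.5786, 0.108, 0.0996]
tool_rot: [0.029, 1.0, -0.0, -0.002]
force: [-0.2, -0.1, 0.0]
finger_gap: 0.4
gripper_force: 0.0
t 3.275 turn then shift(mm): [-0.01 -0.25 -0.04] [ 0.5 -1.2  0.6] sleigh pos mm [12.5  1.2 99.6] F [-0.2 -0.1  0. ] gap 0.400040713996396 0.0
```

View pics/a.png

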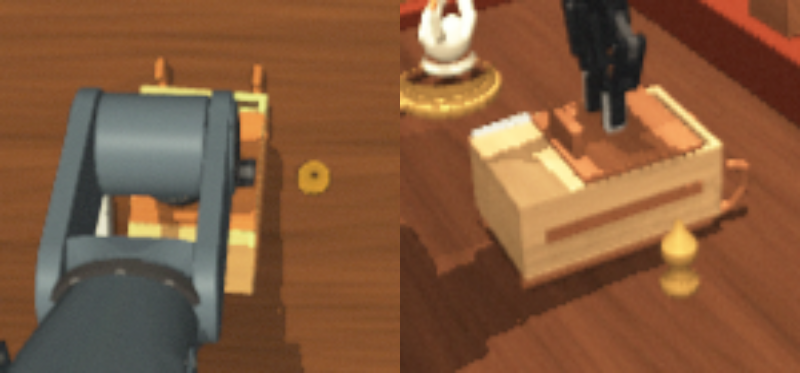

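The fingers stand over the lid on the mouth side of the handle (handle at about (565,130), fingertips at (612,125) in the right crop). Now pushing towards the robot.

```bash
python3 -m handwheel '[[[0,0,0,0.008,-0.001,0,0.4],[0,0,0,0.008,0,0,0.4],[0,0,0,0.008,0,0,0.4],[0,0,0,0.008,0,0,0.4],[0,0,0,0.008,0,0,0.4],[0,0,0,0.008,0,0,0.4],[0,0,0,0.008,0,0,0.4],[0,0,0,0.008,0,0,0.4],[0,0,0,0.008,0,0,0.4],[0,0,0,0.008,0,0,0.4],[0,0,0,0.008,0,0,0.4],[0,0,0,0.008,0,0,0.4],[0,0,0,0.006,0,0,0.4],[0,0,0,0,0,0,0.4]]]'; python3 -m handwheel '[[[0,0,0,0.004,0,0,0.4],[0,0,0,0.004,0,0,0.4],[0,0,0,0.004,0,0,0.4]]]'; python3 -c "
from h import *
rows(w(.012,0,.099),goalR(0))
t=snapshot('top')[120:260,150:300,::-1];s=snapshot('side')[150:260,170:300,::-1]
cv2.imwrite('pics/b.png',np.hstack([cv2.resize(t,(400,373)),cv2.resize(s,(400,373))]))"
```

```text
t: 5.12
tcp_pos: [0.4767, 0.1131, 0.1011]
tool_rot: [0.029, 1.0, 0.0, -0.001]
force: [-0.3, -0.5, 0.1]
finger_gap: 0.401
gripper_force: 0.0
t: 5.5
tcp_pos: [0.4661, 0.1136, 0.1012]
tool_rot: [0.029, 1.0, 0.0, 0.0]
force: [1.1, 0.5, -0.2]
finger_gap: 0.4
gripper_force: 0.7
t 5.5 turn then shift(mm): [ 0.    0.01 -0.04] [-112.1   -0.4    2.2] sleigh pos mm [-100.1    0.4  101.2] F [ 1.1  0.5 -0.2] gap 0.3998634740188346 0.6630559265613556
```

View pics/b.png

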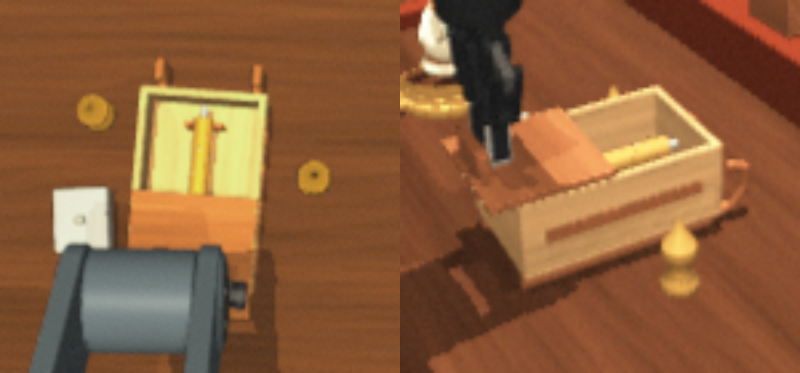

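The lid is mostly open (mouth-side edge at crop (197,193)). The cylinder lies at crop (203,108–193), with its pin tip at (205,110).

```bash
cat > m.py <<'E'
from h import *
im=snapshot('top');hsv=cv2.cvtColor(im,cv2.COLOR_RGB2HSV)
f=lambda u,v:(150+u*150/400,120+v*140/373)
print('lid edge',(s_(ray('top',*f(197,193),.091))*1000).round(1))
u0=int(f(203,0)[0])
print('col',[(v,hsv[v,u0-12].tolist()) for v in range(186,198)])
for (u,v,z) in((205,108,.058),(207,113,.058),(202,150,.068),(202,185,.068)):print((s_(ray('top',*f(u,v),z))*1000).round(1))
# barrel mask: saturated yellow in the mouth
m=cv2.inRange(hsv,(18,175,120),(30,255,255));w_=np.zeros_like(m);w_[150:192,203:247]=255;m&=w_
ys,xs=np.nonzero(m);print(len(ys))
for v in range(ys.min(),ys.max()+1,4):
    r=xs[ys==v]
    if len(r):print(v,r.min(),r.max(),(s_(ray('top',(r.min()+r.max())/2,v,.062))*1000).round(1))
for v in range(156,166):print(v,hsv[v,226].tolist(),hsv[v,227].tolist(),(s_(ray('top',227,v,.06))*1000).round(1)[0])
E
python3 m.py
```

```text
lid edge [-6.3 -3.2 91. ]
col [(186, [27, 117, 233]), (187, [27, 117, 234]), (188, [27, 118, 233]), (189, [27, 119, 234]), (190, [25, 122, 235]), (191, [23, 132, 234]), (192, [21, 142, 233]), (193, [16, 166, 233]), (194, [14, 177, 233]), (195, [14, 181, 234]), (196, [14, 178, 233]), (197, [15, 180, 234])]
[85.1 -1.3 58. ]
[80.  -3.8 58. ]
[39.8 -2.6 68. ]
[ 3.4 -5.6 68. ]
133
165 223 229 [71.9 -0.2 62. ]
169 223 228 [60.6  0.3 62. ]
173 223 228 [49.4 -0.7 62. ]
177 223 228 [38.3 -1.6 62. ]
181 222 227 [26.9  0.3 62. ]
185 225 227 [16.1 -4.8 62. ]
189 222 227 [ 4.7 -1.5 62. ]
156 [25, 124, 199] [25, 126, 205] 97.6
157 [16, 126, 109] [17, 141, 107] 94.8
158 [16, 139, 114] [17, 137, 108] 92.0
159 [26, 70, 186] [25, 81, 176] 89.2
160 [29, 41, 228] [28, 54, 222] 86.4
161 [30, 26, 226] [26, 42, 207] 83.6
162 [29, 27, 224] [22, 52, 198] 80.8
163 [25, 60, 225] [21, 73, 193] 78.0
164 [25, 141, 230] [21, 146, 216] 75.2
165 [27, 181, 234] [23, 182, 235] 72.4
```

```bash
python3 -m handwheel '[[[0,0,0,0.004,0,0,0.4],[0,0,0,0.004,0,0,0.4],[0,0,0,0.003,0,0,0.4],[0,0,0,0.002,0,0,0.4],[0,0,0,0,0,0,0.4]]]'; python3 -c "
from h import *
rows(w(.04,-.0005,.18),goalR(0))
h=cv2.cvtColor(snapshot('top'),cv2.COLOR_RGB2HSV)
print([(v,h[v,212,0],(s_(ray('top',212,v,.091))[0]*1000).round(1)) for v in range(190,202)])"
```

```text
t: 6.28
tcp_pos: [0.454, 0.1143, 0.1014]
tool_rot: [0.029, 1.0, -0.0, 0.001]
force: [3.3, -0.0, -1.9]
finger_gap: 0.397
gripper_force: 1.5
t 6.275 turn then shift(mm): [ 0.    0.11 -0.03] [-152.2   -0.9  -78.6] sleigh pos mm [-112.2    0.4  101.4] F [ 3.3 -0.  -1.9] gap 0.3967207695709269 1.5192575007677078
[(190, np.uint8(28), np.float64(-2.1)), (191, np.uint8(28), np.float64(-4.8)), (192, np.uint8(28), np.float64(-7.5)), (193, np.uint8(28), np.float64(-10.2)), (194, np.uint8(26), np.float64(-12.9)), (195, np.uint8(25), np.float64(-15.6)), (196, np.uint8(23), np.float64(-18.3)), (197, np.uint8(16), np.float64(-21.0)), (198, np.uint8(14), np.float64(-23.7)), (199, np.uint8(14), np.float64(-26.4)), (200, np.uint8(14), np.float64(-29.1)), (201, np.uint8(15), np.float64(-31.8))]
```

```bash
python3 -m handwheel '[[[0,0,0,-0.008,0,0,0.6],[0,0,0,0,0,-0.03,0.6],[0,0,0,0,0,-0.03,0.6],[0,0,0,-0.024,0,-0.02,0.6],[0,0,0,-0.024,0,0,0.6],[0,0,0,-0.024,0,0,0.6],[0,0,0,-0.024,0,0,0.6],[0,0,0,-0.024,0,0,0.6],[0,0,0,-0.024,-0.001,0,0.6],[0,0,0,0,0,0,0.6]]]'; python3 -c "
from h import *
rows(w(.042,-.0005,.038),goalR(0))
h=cv2.cvtColor(snapshot('top'),cv2.COLOR_RGB2HSV)
print([(v,h[v,212,0]) for v in range(194,200)])"
```

```text
t: 7.58
tcp_pos: [0.6056, 0.1042, 0.1808]
tool_rot: [0.029, 1.0, 0.0, -0.001]
force: [0.4, -0.6, -0.1]
finger_gap: 0.601
gripper_force: 0.0
t 7.575 turn then shift(mm): [-0.   -0.06 -0.07] [ -2.3   0.5 142.8] sleigh pos mm [ 39.7  -1.  180.8] F [ 0.4 -0.6 -0.1] gap 0.6006477163273438 0.0
[(194, np.uint8(25)), (195, np.uint8(25)), (196, np.uint8(21)), (197, np.uint8(14)), (198, np.uint8(13)), (199, np.uint8(13))]
```

```bash
python3 -m handwheel '[[[0,0,0,-0.002,0.0005,0.023,0.6],[0,0,0,0,0,0.023,0.6],[0,0,0,0,0,0.023,0.6],[0,0,0,0,0,0.023,0.6],[0,0,0,0,0,0.023,0.6],[0,0,0,0,0,0.018,0.6],[0,0,0,0,0,0.009,0.6],[0,0,0,0,0,0,0.6]]]' 40; python3 -c "
from h import *
rows(w(.042,-.0005,.038),goalR(0))
t=snapshot('top')[120:260,150:300,::-1];s=snapshot('side')[150:260,170:300,::-1]
cv2.imwrite('pics/c.png',np.hstack([cv2.resize(t,(400,373)),cv2.resize(s,(400,373))]))"
```

```text
t: 8.62
tcp_pos: [0.6063, 0.105, 0.0389]
tool_rot: [0.029, 1.0, -0.0, -0.001]
force: [-0.6, -0.4, 0.4]
finger_gap: 0.603
gripper_force: 0.0
t 8.625 turn then shift(mm): [-0.   -0.08 -0.03] [-1.6 -0.3  0.9] sleigh pos mm [40.4 -0.2 38.9] F [-0.6 -0.4  0.4] gap 0.6030388418953364 0.0
```

View pics/c.png

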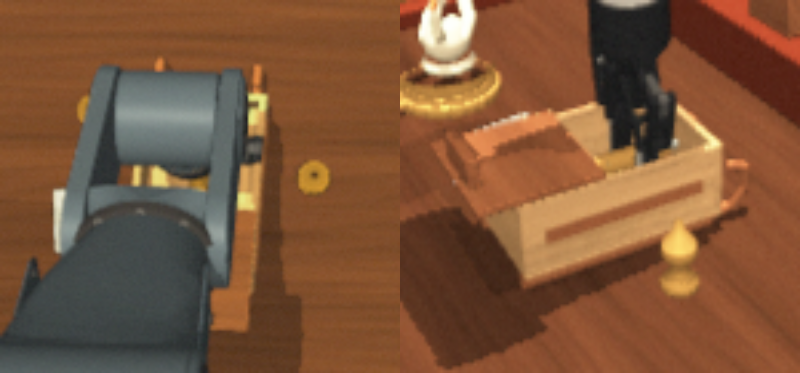

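The fingers straddle the cylinder inside the mouth (right crop, about (640,150)) and the lid is open. Closing.

```bash
python3 -m handwheel '[[[0,0,0,0,0,0,0.3],[0,0,0,0,0,0,0.1],[0,0,0,0,0,0,0],[0,0,0,0,0,0,0],[0,0,0,0,0,0,0],[0,0,0,0,0,0,0]]]' 70; python3 - <<'E'
from h import *
s=sense();print(s['force'],s['finger_gap'],s['gripper_force'])
# plan TCP waypoints; roller centre start
t0=s_(s['tcp_pos'])*1000; c0=np.array([1.,58.]); off=np.array([t0[0],t0[2]])-c0  # tcp rel. roller centre in roller frame
print(t0,off)
def rot(t,v): t=np.radians(t);return np.array([np.cos(t)*v[0]-np.sin(t)*v[1],np.sin(t)*v[0]+np.cos(t)*v[1]])
prev=None
pts=[(0,c0)]
for th in (4,8,12,16,20,22):
    a=63.5+4*np.tan(np.radians(th)) if th>4 else 61.5
    cx=1; pts.append((th,np.array([cx,a+(cx+17)*np.tan(np.radians(th))])))
for th,c in pts:
    p=c+rot(th,off)
    if prev is not None:
        d=p-prev[1]; 
        # tool axes before(prev th): x=(-cos,-sin), z=(sin,-cos)
        def ax(t): t=np.radians(t);return np.array([-np.cos(t),-np.sin(t)]),np.array([np.sin(t),-np.cos(t)])
        X,Z=ax(prev[0]);X2,Z2=ax(th)
        print(th,c.round(1),p.round(1),'shift old axes',(d@X).round(1),(d@Z).round(1),'new axes',(d@X2).round(1),(d@Z2).round(1))
    prev=(th,p)
Rg=goalR(0).inv()*goalR(4);print('turn for 4deg',np.degrees(Rg.as_rotvec()).round(2))
E
```

```text
t: 9.48
tcp_pos: [0.6075, 0.1048, 0.0401]
tool_rot: [0.029, 1.0, -0.0, 0.001]
force: [-1.3, -0.8, 6.0]
finger_gap: 0.209
gripper_force: 68.3
[-1.3142056  -0.81326787  5.97931766] 0.2088965289295441 68.2973849773407
[41.57243282 -0.25831856 40.14585473] [ 40.57243282 -17.85414527]
4 [ 1.  62.8] [42.7 47.8] shift old axes -1.1 -7.6 new axes -1.7 -7.5
8 [ 1.  66.6] [43.7 54.6] shift old axes -1.4 -6.7 new axes -1.9 -6.6
12 [ 1.  68.2] [44.4 59.1] shift old axes -1.4 -4.4 new axes -1.7 -4.3
16 [ 1.  69.8] [44.9 63.8] shift old axes -1.5 -4.5 new axes -1.8 -4.4
20 [ 1.  71.5] [45.2 68.6] shift old axes -1.6 -4.5 new axes -1.9 -4.4
22 [ 1.  72.4] [45.3 71. ] shift old axes -0.9 -2.3 new axes -1.0 -2.2
turn for 4deg [ 0. -4.  0.]
```

```bash
python3 -m handwheel '[[[0,0,0,0,0,-0.002,0],[0,-2,0,-0.0007,0,-0.0028,0],[0,-2,0,-0.0008,0,-0.0028,0],[0,-2,0,-0.0008,0,-0.0033,0],[0,-2,0,-0.0008,0,-0.0033,0],[0,-2,0,-0.0008,0,-0.0022,0],[0,-2,0,-0.0008,0,-0.0022,0],[0,0,0,0,0,0,0]]]' 70; python3 -c "
from h import *
rows(w(.0444,-.0003,.0591),goalR(12))"
```

```text
t: 10.48
tcp_pos: [0.6088, 0.1049, 0.0575]
tool_rot: [0.029, 0.994, -0.003, 0.103]
force: [-0.2, 0.9, -1.2]
finger_gap: 0.209
gripper_force: 68.3
t 10.475 turn then shift(mm): [-0.01 -0.16 -0.02] [-1.8 -0.1 -1.2] sleigh pos mm [42.9 -0.2 57.5] F [-0.2  0.9 -1.2] gap 0.2085829800061719 68.2702374458313
```

```bash
python3 -m handwheel '[[[0,-2,0,-0.0018,0,-0.0029,0],[0,-2,0,-0.0018,0,-0.0029,0],[0,-2,0,-0.0009,0,-0.0023,0],[0,-2,0,-0.0009,0,-0.0023,0],[0,-2,0,-0.001,0,-0.0023,0],[0,0,0,0,0,0,0]]]' 70; python3 -c "
from h import *
rows(w(.0453,-.0003,.0710),goalR(22))
cv2.imwrite('pics/d.png',cv2.resize(snapshot('side')[150:260,160:310,::-1],(750,550),interpolation=cv2.INTER_CUBIC))"
```

```text
t: 11.22
tcp_pos: [0.6121, 0.1046, 0.0715]
tool_rot: [0.029, 0.981, -0.006, 0.189]
force: [0.6, 0.2, -1.0]
finger_gap: 0.214
gripper_force: 68.3
t 11.225 turn then shift(mm): [-0.02 -0.14 -0.02] [ 1.  -0.   0.1] sleigh pos mm [46.2 -0.3 71.5] F [ 0.6  0.2 -1. ] gap 0.21368708474751663 68.27924609184265
```

View pics/d.png

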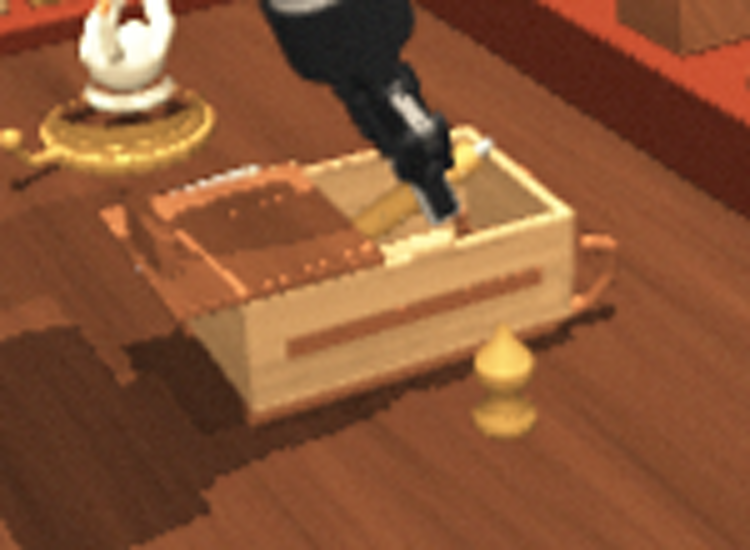

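The cylinder leans up, with its mouth pin at crop (487,146), held in the fingers; no contact is evident. I'll check its tip height.

```bash
python3 -c "
from h import *
a=s_(ray('side',257.4,179.2,0));b=s_(ray('side',257.4,179.2,.2))
k=(-.0005-a[1])/(b[1]-a[1]);print((a+k*(b-a))*1000)
print('visible barrel under lid edge')
for u,v in((362,222),(440,172)):
  u=160+u/5;v=150+v/5
  a=s_(ray('side',u,v,0));b=s_(ray('side',u,v,.2));k=(-.0005-a[1])/(b[1]-a[1]);print((a+k*(b-a))*1000)
"
```

```text
[ 80.868995    -0.5        102.22775217]
visible barrel under lid edge
[-2.89056581 -0.5        73.701986  ]
[49.05400122 -0.5        93.09243553]
```

```bash
python3 -m handwheel '[[[0,0,0,-0.005,0,0,0],[0,0,0,-0.005,0,0,0],[0,0,0,-0.005,0,0,0],[0,0,0,-0.005,0,0,0],[0,0,0,-0.005,0,0,0],[0,0,0,-0.005,0,0,0]]]' 70;python3 -m handwheel '[[[0,0,0,-0.006,0,0,0],[0,0,0,-0.006,0,0,0],[0,0,0,-0.006,0,0,0],[0,0,0,-0.006,0,0,0],[0,0,0,-0.006,0,0,0],[0,0,0,-0.006,0,0,0],[0,0,0,-0.006,0,0,0],[0,0,0,-0.006,0,0,0],[0,0,0,-0.006,0,0,0],[0,0,0,-0.006,0,0,0],[0,0,0,-0.006,0,0,0],[0,0,0,0,0,0,0]]]' 70; python3 -c "
from h import *
rows(w(.0453,-.0003,.0710),goalR(22))
cv2.imwrite('pics/e.png',cv2.resize(snapshot('side')[130:260,160:310,::-1],(690,600),interpolation=cv2.INTER_CUBIC))"
```

```text
t: 12.02
tcp_pos: [0.641, 0.1029, 0.0835]
tool_rot: [0.029, 0.981, -0.006, 0.191]
force: [0.0, -0.0, -0.8]
finger_gap: 0.21
gripper_force: 68.3
t: 13.52
tcp_pos: [0.7026, 0.0993, 0.1085]
tool_rot: [0.029, 0.981, -0.006, 0.191]
force: [-0.1, -0.6, -1.8]
finger_gap: 0.208
gripper_force: 68.3
t 13.525 turn then shift(mm): [-0.01  0.07 -0.04] [98.9  0.   0.5] sleigh pos mm [136.8  -0.3 108.5] F [-0.1 -0.6 -1.8] gap 0.2081222870669052 68.28007936477661
```

View pics/e.png

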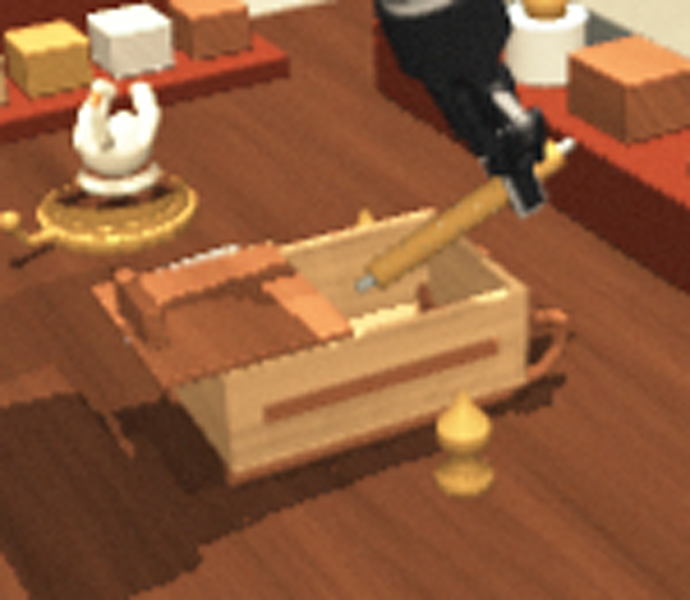

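The tail pin at crop (368,283) is now out from under the roof and lid. Lifting straight up.

```bash
python3 -m handwheel '[[[0,0,0,-0.003,0,-0.0075,0],[0,0,0,-0.0055,0,-0.0135,0],[0,0,0,-0.0055,0,-0.0135,0],[0,0,0,-0.0055,0,-0.0135,0],[0,0,0,-0.0055,0,-0.0135,0],[0,0,0,-0.0055,0,-0.0135,0],[0,0,0,-0.0055,0,-0.0135,0],[0,0,0,-0.0055,0,-0.0135,0],[0,0,0,-0.0055,0,-0.0135,0],[0,0,0,-0.0055,0,-0.0135,0],[0,0,0,-0.0055,0,-0.0135,0],[0,0,0,-0.0055,0,-0.0135,0],[0,0,0,-0.003,0,-0.0075,0],[0,0,0,0,0,0,0],[0,0,0,0,0,0,0],[0,0,0,0,0,0,0],[0,0,0,0,0,0,0]]]' 70; python3 -c "
from h import *
rows(w(.0453,-.0003,.0710),goalR(22))
h=cv2.cvtColor(snapshot('top'),cv2.COLOR_RGB2HSV)
print([(v,h[v,212,0]) for v in range(194,200)])
cv2.imwrite('pics/f.png',cv2.resize(snapshot('side')[60:260,150:330,::-1],(540,600),interpolation=cv2.INTER_CUBIC))"
```

```text
t: 15.7
tcp_pos: [0.702, 0.0993, 0.2839]
tool_rot: [0.029, 0.981, -0.006, 0.19]
force: [-0.3, -0.7, -1.4]
finger_gap: 0.209
gripper_force: 68.3
t 15.7 turn then shift(mm): [-0.02 -0.06 -0.04] [1.641e+02 1.000e-01 1.634e+02] sleigh pos mm [136.2  -0.4 283.9] F [-0.3 -0.7 -1.4] gap 0.208886630754054 68.29875111579895
[(194, np.uint8(24)), (195, np.uint8(25)), (196, np.uint8(21)), (197, np.uint8(16)), (198, np.uint8(13)), (199, np.uint8(13))]
```

View pics/f.png

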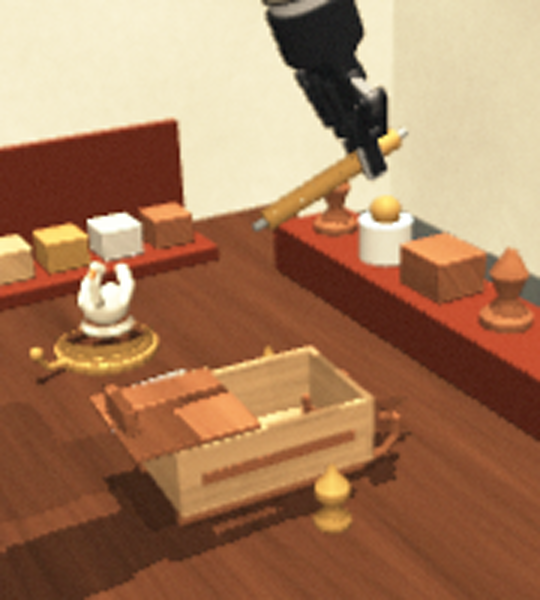

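The cylinder hangs well clear above the sleigh, its lowest tip at (262,225) being about 0.25 m up. The lid edge is unchanged and the bystanders look untouched.

```bash
python3 -c "
from station import *
print(sign_off())"
```

```text
the job is handed in; nothing more can be done
None
```

Handed in at about 16 s; no verdict came back. The lid is open about 117 mm, and the cylinder came out slantwise without being forced. It is held still in the gripper (68 N), about 25 cm up at its lowest tip and clear of the sleigh, and nothing else looks moved.

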